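Clear the pail and light the drain slot

ROBOT

A 6-joint arm with a two-finger parallel gripper is mounted at the origin on the work surface. World frame = base frame: x ahead of the robot, y to its left, z up, the work surface at z = 0. Lengths are in m, angles in rad, forces in N, time in s.
With the tool pointing down it reaches from about 0.4 to 0.825 m from the base axis. Payload 7 kg.
Tool frame: the origin (TCP) lies at the very end of the fingers, on their centre line; the grasp point (between the pads) lies 19 mm behind it; y points along the fingers, z is the direction in which the jaws open and shut, and the axes are right-handed (so a half turn about y gives the same grasp; the last joint's range is limited). The gripper opens to 88 mm and grips with 3 to 60 N. Pads are 19 mm wide; open, the fingers measure 130 mm over their backs; the gripper's body (78 mm by 193 mm) begins 47 mm behind the grasp point.
Start: joints at [-0.956, 0.359, 0.012, 0, -1.224, -0.288], TCP at [0.217, -0.639, 0.227] pointing down, gripper open.
Joint ranges: [-3.07, 3.07], [-1.43, 2.12], [-1.02, 1.25], [-3.03, 1.67], [-3.05, -0], [-3.03, 3.03]. Speed limits (rad/s): [2.39, 2.39, 3.01, 3.14, 3.14, 3.14].

INTERFACE

Orientations are given as [roll, pitch, yaw] about the fixed x, y, z axes, in that order (R = Rz(yaw) Ry(pitch) Rx(roll)).
In Python, from station import get_state, grab_frame, job_done, regions_of gives the robot as it stands.
- The arm moves only by the tool drive_tool, never from a script. Its argument "rows" is a list of rows, each a list of 3 entries, a list of its own where there are three numbers: the shift along the world's x, y, z as a fraction of full scale, then the turn about the world's z as a fraction of full scale, then the opening, from 0 (shut) to 1 (fully open). A call has 1 to 12 rows; each row is the pose to reach, as a shift and turn from the pose commanded when the call began; what a row does not reach only later rows make up. Full scale, the value 1, is 30 cm for a shift and 90 degrees for a turn. A row lasts 1/10 s, in which the tool goes at most 50 mm and 8.59 degrees, less where a joint would pass 70% of its speed; a pose out of reach is approached as far as the arm can. A call with a number of a shift or a turn outside -1 to 1 is refused whole. A call with a gripper value outside its range is refused whole. The fingers move at their own pace and stop on an object; "newtons" is the grip in N (left out, the last holds). Time passes only in rows, so rows that repeat a pose let the fingers close. It gives the time, the measured TCP pose, the force and the opening at its end, in the units of the state.
- get_state(): the state, without advancing time (a new reading comes with each control period).
- grab_frame(name): name is "scene" or "top" or "wrist"; returns a dict with "img" (384x512x3 uint8, blue, green, red), "fx", "fy", "cx", "cy" (pixels), "T" (4x4, takes a point from camera to world coordinates); the wrist camera has in their place "hand_eye" (4x4, takes a point from camera to tool coordinates, whose origin is the TCP and whose axes are the tool frame's). Camera axes: x right, y down, z forward; pixel columns grow to the right and rows downward; lengths in m; the calibration is good to about 2 mm. A picture is of the moment at which its call begins: read the wrist's pose just before it. There is no depth.
- job_done(): hands the job in, once; it reports no verdict.
Trained networks look in a picture, given as the dict that the camera call returned (one of the last four; its "shot" number tells which), for a name from the list of things; names that differ only in an ending like _2 or _b are one class to them, and where a whole thing is asked for, a point or a joint stands for the part that bears it (a point fixed in the world has none). Each returns a list of dicts, best first, with "confidence" (0 to 1); they miss things now and then, are a little off and sometimes report something else, mostly with a low value. They report only what shows in the picture. A call takes as long as a camera call. They do not tell look-alikes from the thing itself.
- regions_of(picture, thing): "pixels" (384x512 bool, what is visible of it) and "box" ([left, top, right, bottom] in pixels, round what is visible of it).
The state is a dict: "t": time; "q": joint angles; "qd": joint speeds; "joint_efforts": joint torques, N m; "eef_pos": TCP position; "ee_rot": TCP orientation; "force": force on the tool from outside, world axes, zero at the start; "moment": the same for the moment, N m; "width": finger opening in m.
Only numpy, scipy, OpenCV 4.12 (cv2) and the standard library are available. Lean on these libraries where they do the work, as an engineer would, in place of code of your own. Each camera call takes 0.05 s, during which the arm holds its last target. There are 200 camera calls.

TASK

First lift the blue pail off the white draining deck, set it down upright, without dropping it, fully on the round rubber mat, and let go. Then take the yellow hand lamp, carry it over the deck's side guards and hold it level about 2 cm above the brass-framed drain slot, centred on it and lengthwise along it, never letting it drop or touch the deck. Finish while still holding the lamp there, and leave the bottle, jar, tin and brush where they stand.

Things in the scene. Friction and masses are not known exactly. Their poses are not given: they have to be found in the camera images.
- deck: White enamel draining deck, 220 x 220 mm, fixed; place and yaw vary. Origin: centre of its underside on the table, z up, x along the drain slot. Flat top 45 mm above the table. Guards with blue rails along its two y sides (y = +-107 mm, 6 mm thick), top 104 mm above the table; low rims at its two x ends (x = +-106 mm), top 57 mm above the table.
- slot (a point): Centre of the drain slot's mouth, level with the deck's top, 45 mm above the table. The slot is 110 mm long along its x and 30 mm wide along its y, dark inside, with a flat brass frame 130 x 49 mm. Axes as the deck's.
- pail: Blue metal pail, empty, loose, about 0.5 kg: base 96 mm across, mouth 120 mm across, 100 mm high, with a rigid steel carrying handle that arches over the mouth along the pail's y and does not fold. Origin at the centre of its underside, z up. Starts standing on the deck over the slot, handle at varied yaw.
- pail_grip (a point): Centre of the pail's wooden grip, 158 mm above the pail's underside: a bar 70 mm long along the pail's y, 20 mm wide along its x, 20 mm high; 48 mm of free space below it to the level of the mouth. Take it from above, fingers closing along the pail's x.
- mat: Round black rubber mat, 180 mm across, 4 mm thick, fixed, flat on the table on one side of the deck (left or right varies). Origin at the centre of its underside.
- lamp: Yellow hand lamp, loose, about 0.28 kg: body 130 mm (x) x 40 mm (y) x 32 mm high, lit face on its underside, black bridge handle on top. Origin at the centre of its underside, z up, x along its length. Either end may lie either way along the slot. Starts in its cradle.
- lamp_grip (a point): Centre of the lamp's handle bar, 64 mm above the lamp's underside: bar 116 mm long along the lamp's x, 22 mm wide along its y, 18 mm high, with 23 mm of free space below it down to the lamp's body, between end posts 92 mm apart. Take it from above, fingers closing along the lamp's y.
- cradle: Black charging cradle, fixed: open tray 154 x 62 mm, walls 16 mm high and 6 mm thick, floor about 6 mm above the table, so 6 mm free at each end and 5 mm at each side of the lamp; a grey block at its +x end. The lamp lifts straight out. On the other side of the deck from the mat. Origin at the centre of the tray's underside.
- detergent: Green detergent bottle, 64 mm across, 140 mm high, loose, on the table beyond the deck. Bystander. Origin at the centre of its underside.
- jar: Jar with a red lid, 72 mm across, 100 mm high, loose, on the table beyond the deck. Bystander. Origin at the centre of its underside.
- tin: Tin, 66 mm across, 75 mm high, loose, on the table between the deck and the robot, to one side. Bystander. Origin at the centre of its underside.
- brush: Wooden scrubbing brush, 95 x 42 mm, 40 mm high, loose, on the table between the deck and the robot, to one side. Bystander. Origin at the centre of its underside.
Things that resemble listed ones, but are neither listed nor needed, are in the scene too. Leave any green look-alike of the pail alone.

How it is judged:
On the way, in this order (a step that is already met when the one before it is completed fails the run):
1. the pail stands upright and still on the mat, let go (horizontal distance between pail and mat below 0.044 m and height (world z) of pail below 0.012 m and angle between pail's own z axis and vertical below 0.1 rad and contact force between the fingers and pail below 0.05 N and linear speed of pail below 0.03 m/s), for 0.2 s.
2. the lamp is carried over the deck above the height of the side guards (z of lamp in the frame of deck above 0.1 m and y of lamp in the frame of deck between -0.14 and 0.14 m and contact force between the fingers and lamp above 1 N), for 0.05 s.
At the end, for the whole second after the job is handed in: Pail upright, still, released, within 44 mm of the mat centre. Lamp held still by the fingers, touching neither deck nor pail, underside 8-35 mm above the deck, within 15 mm of the slot centre and 0.15 rad of its length, tilt under 0.12 rad. Bystanders within 30 mm of their starts (all of step 1 and horizontal distance between lamp and slot below 0.015 m and z of lamp in the frame of slot between 0.008 and 0.035 m and angle between the x axis of lamp and the x axis of slot, either way round below 0.15 rad and angle between lamp's own z axis and vertical below 0.12 rad and contact force between lamp and deck below 0.05 N and contact force between lamp and pail below 0.05 N and contact force between the fingers and lamp above 1 N and linear speed of lamp below 0.02 m/s and angular speed of lamp below 0.15 rad/s and distance of each of detergent, jar, tin, brush from where it was at the start of the episode below 0.03 m); the arm keeps its last pose, push and grip.
It fails at once if the pail is tipped by more than 0.6 rad (angle between pail's own z axis and vertical above 0.6 rad).
It fails at once if the pail is dropped (falls faster than 0.5 m/s with no finger on it) (contact force between the fingers and pail below 0.01 N and linear speed of pail above 0.5 m/s).
It fails at once if the lamp is dropped (falls faster than 0.5 m/s with no finger on it) (contact force between the fingers and lamp below 0.01 N and linear speed of lamp above 0.5 m/s).
It fails at once if the lamp touches the draining deck with more than 0.5 N (contact force between lamp and deck above 0.5 N).
It fails at once if the bottle, jar, tin or brush is moved by more than 30 mm or knocked over (distance of any of detergent, jar, tin, brush from where it was at the start of the episode above 0.03 m or angle between any of detergent, jar, tin, brush's own z axis and vertical above 0.5 rad).
It also fails if it takes over 70 s, if anything falls off the work surface, if the arm or the gripper's body presses on something with over 40 N, if the wrist force passes 120 N, or if a joint passes its speed limit or range.

## Working session

There is one attempt and no reset: what is moved stays moved. The work goes in short steps, Python scripts to look and compute and a tool call to move; the robot and the scene stay as the last step left them, time stands still between calls to the robot, and variables do not carry over. Pictures are saved under pics/ and viewed, about 8 in all and at most 12, crops included, and the job is handed in when it is done.

Besides the shell and the picture viewer there is one more tool, called after ">>>" as name(argument=value, ...), one argument or row to a line, values as JSON. drive_tool: Moves the arm, as the interface text tells. Its arguments: {"type":"object","properties":{"rows":{"type":"array"},"newtons":{"type":"number"}},"required":["rows"]}

```bash
mkdir -p pics; cat > h.py <<'E'
import numpy as np,cv2
from station import *
def ray(f,u,v,z,T=None):
    T=f["T"] if T is None else T
    d=T[:3,:3]@np.array([(u-f["cx"])/f["fx"],(v-f["cy"])/f["fy"],1]);o=T[:3,3]
    return o+d*(z-o[2])/d[2]
def proj(f,p,T=None):
    T=f["T"] if T is None else T
    c=T[:3,:3].T@(np.array(p)-T[:3,3]);return np.array([f["fx"]*c[0]/c[2]+f["cx"],f["fy"]*c[1]/c[2]+f["cy"]])
E
python3 - <<'E'
from h import *
s=get_state();print(s["t"],s["eef_pos"],s["ee_rot"],s["width"])
a=grab_frame("scene");b=grab_frame("top")
cv2.imwrite("pics/scene.png",a["img"]);cv2.imwrite("pics/top.png",b["img"])
print(np.round(b["T"],3),b["fx"],b["cx"],b["cy"]);print(np.round(a["T"],3))
for n in "deck slot pail pail_grip mat lamp lamp_grip cradle detergent jar tin brush".split():
  for k,f in (("top",b),("scene",a)):
    for r in regions_of(f,n)[:3]:
        v,u=np.nonzero(r["pixels"])
        print(n,k,round(r["confidence"],2),np.round(r["box"]),np.round([u.mean(),v.mean()],1),len(u))
E
```

```text
0.0 [ 0.21650975 -0.63881478  0.22558953] [-1.56910159e+00  1.69218802e-04  3.26730026e-01] 0.08785103874960429
[[-0.027 -0.994  0.107  0.364]
 [-1.     0.027  0.002  0.008]
 [-0.005 -0.107 -0.994  1.647]
 [ 0.     0.     0.     1.   ]] 485.97827105608224 258.2026448148168 193.85288414908675
[[ 0.822  0.398 -0.407  1.087]
 [ 0.569 -0.556  0.607 -0.807]
 [ 0.015 -0.73  -0.683  1.053]
 [ 0.     0.     0.     1.   ]]
deck top 0.6 [222. 148. 304. 225.] [261.  186.5] 3385
deck scene 0.91 [216. 174. 308. 261.] [264.3 223.6] 4016
slot top 0.96 [219. 143. 304. 232.] [260.5 187. ] 3614
slot top 0.64 [312. 246. 332. 264.] [321.7 254.9] 300
slot top 0.32 [196. 123. 215. 148.] [202.3 134.4] 354
slot scene 0.78 [217. 175. 308. 260.] [264.3 224.1] 4011
pail top 0.95 [241. 167. 282. 203.] [261.3 183.4] 1187
pail top 0.7 [252. 238. 288. 271.] [269.7 254.6] 1112
pail top 0.66 [244.  84. 280. 125.] [263.2 105.7] 1180
pail scene 0.84 [246. 170. 283. 229.] [261.7 201. ] 1700
pail scene 0.63 [318. 226. 365. 284.] [339.2 254.8] 1999
pail scene 0.59 [232.  97. 268. 144.] [249.4 120.7] 1219
pail_grip top 0.
[... 892 characters left out ...]
.] [174.1 208. ] 524
cradle scene 0.58 [265. 154. 320. 176.] [297.3 169.5] 292
detergent top 0.63 [192. 121. 215. 146.] [201.9 134.2] 432
detergent top 0.45 [160. 197. 190. 230.] [176.1 213.4] 476
detergent top 0.31 [241. 163. 282. 203.] [261.2 183.3] 1198
detergent scene 0.88 [332. 180. 360. 221.] [344.9 202.5] 731
jar top 0.81 [310. 118. 333. 147.] [320.7 131.5] 500
jar scene 0.73 [258. 271. 289. 313.] [274.3 292.2] 1014
tin top 0.89 [312. 244. 334. 262.] [322.2 254.7] 362
tin top 0.45 [220. 143. 302. 231.] [260.6 186.2] 3611
tin scene 0.71 [150. 212. 175. 242.] [161.  224.8] 595
brush top 0.86 [186. 246. 201. 277.] [194.6 260.3] 379
brush scene 0.66 [228. 146. 252. 168.] [241.4 157.1] 375
```

```bash
python3 - <<'E'
import cv2
t=cv2.imread("pics/top.png")[75:315,115:405]
cv2.imwrite("pics/c1.png",cv2.resize(t,None,fx=2.6,fy=2.45,interpolation=cv2.INTER_CUBIC))
E
```

```text
(no output)
```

View pics/c1.png

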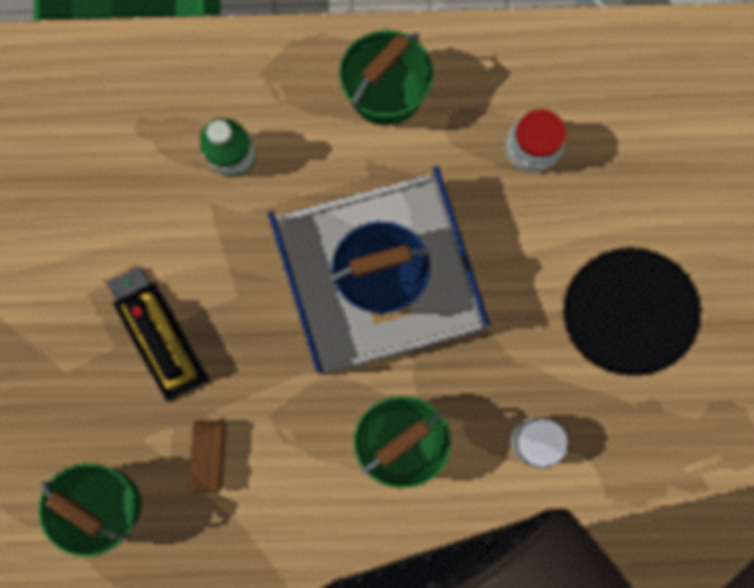

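View pics/scene.png

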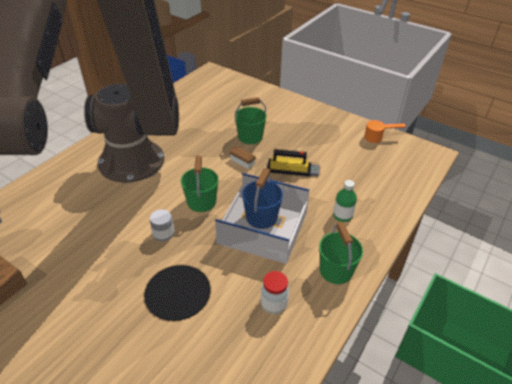

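The top view shows the blue pail on the deck (crop 381,262), the mat at right (632,310), and the lamp in its cradle at left (160,340). There are green look-alikes in front of, behind and to the left of the deck. The scene view agrees.

```bash
python3 - <<'E'
from h import *
b=grab_frame("top")
c=lambda x,y,z:ray(b,x/2.6+115-.3,y/2.45+75-.3,z)
R=[c(271,212,.104),c(322,370,.104),c(436,170,.104),c(486,326,.104)]
print("deck",np.round(np.mean(R,0),3),[np.round(np.degrees(np.arctan2(*(p-q)[1::-1])),1) for p,q in ((R[0],R[1]),(R[2],R[3]))])
g=[c(345,272,.203),c(412,250,.203)];d=g[0]-g[1]
print("grip",np.round(np.mean(g,0),3),np.degrees(np.arctan2(d[1],d[0])),np.linalg.norm(d))
for n,z in (("mat",.004),("pail",.145),("lamp",.06),("cradle",.016)):
    r=regions_of(b,n)[0];m=r["pixels"].astype(np.uint8)
    rr=cv2.minAreaRect(np.argwhere(m)[:,::-1].astype(np.float32)); P=[ray(b,*p,z) for p in cv2.boxPoints(rr)]
    print(n,np.round(np.mean(P,0),3),[(round(float(np.linalg.norm(P[i+1]-P[i])),3),round(float(np.degrees(np.arctan2(*(P[i+1]-P[i])[1::-1]))),1)) for i in (0,1)])
for n,x,y,z in (("green mid",400,440,.19),("green low-left",88,512,.19),("green far",385,72,.19),("tin",541,442,.075),("brush",208,455,.04),("det",219,132,.14),("jar",541,132,.1)): print(n,np.round(c(x,y,z),3))
E
```

```text
deck [0.56  0.003 0.104] [np.float64(15.6), np.float64(14.7)]
grip [0.557 0.003 0.203] 107.8038434822832 0.08183503081086387
mat [ 0.506 -0.326  0.004] [(0.177, -91.6), (0.174, 176.9)]
pail [ 0.809 -0.014  0.145] [(0.116, -59.9), (0.124, -151.5)]
lamp [0.479 0.282 0.06 ] [(0.042, -63.8), (0.129, -153.5)]
cradle [0.493 0.293 0.016] [(0.063, -64.6), (0.182, -154.3)]
green mid [ 0.339 -0.015  0.19 ]
green low-left [0.262 0.342 0.19 ]
green far [ 0.798 -0.011  0.19 ]
tin [ 0.33  -0.191  0.075]
brush [0.323 0.225 0.04 ]
det [0.739 0.193 0.14 ]
jar [ 0.738 -0.204  0.1  ]
```

>>> drive_tool(
  rows=[
    [[0.57,1,0.34],0.5,1],
    [[0.57,1,0.34],0.5,1],
    [[0.57,1,0.34],0.5,1],
    [[0.57,1,0.34],0.5,1],
    [[0.57,1,0.34],0.5,1],
    [[0.57,1,0.34],0.5,1],
    [[0.57,1,0.34],0.5,1],
    [[0.57,1,0.34],0.5,1],
  ],
)

```text
t: 2.35
eef_pos: [0.3899, -0.3364, 0.3309]
ee_rot: [-1.575, -0.001, 1.116]
force: [0.1, -0.4, -0.2]
width: 0.0877
```

>>> drive_tool(
  rows=[
    [[0.4,1,0],0.49,1],
    [[0.4,1,0],0.49,1],
    [[0.4,1,0],0.49,1],
    [[0.4,1,0],0.49,1],
    [[0.4,1,0],0.49,1],
    [[0.4,1,0],0.49,1],
    [[0.4,1,0],0.49,1],
    [[0.4,1,0],0.49,1],
    [[0.4,1,0],0.49,1],
  ],
)

```text
t: 3.25
eef_pos: [0.5076, -0.0391, 0.3282]
ee_rot: [-1.57, 0.0, 1.883]
force: [-0.5, -0.4, -0.0]
width: 0.0876
```

```bash
cat >> h.py <<'E'
from scipy.spatial.transform import Rotation as Ro
def wrist():
    s=get_state();f=grab_frame("wrist");M=np.eye(4)
    M[:3,:3]=Ro.from_euler("xyz",s["ee_rot"]).as_matrix();M[:3,3]=s["eef_pos"]
    f["T"]=M@f["hand_eye"];return s,f
E
python3 - <<'E'
from h import *
s,f=wrist();print(s["eef_pos"],np.round(f["T"],3),f["fx"])
im=f["img"].copy()
for p,c in (((.557,.003,.203),(0,0,255)),((.56,.003,.045),(0,255,0))):
    cv2.circle(im,tuple(int(x) for x in proj(f,p)),4,c,-1)
np.save("w1.npy",f["T"]);cv2.imwrite("pics/w1.png",im)
E
```

```text
[ 0.50760968 -0.03908432  0.32824743] [[-0.952 -0.296 -0.082  0.53 ]
 [-0.307  0.918  0.25  -0.106]
 [ 0.001  0.263 -0.965  0.486]
 [ 0.     0.     0.     1.   ]] 306.1219313264707
```

View pics/w1.png

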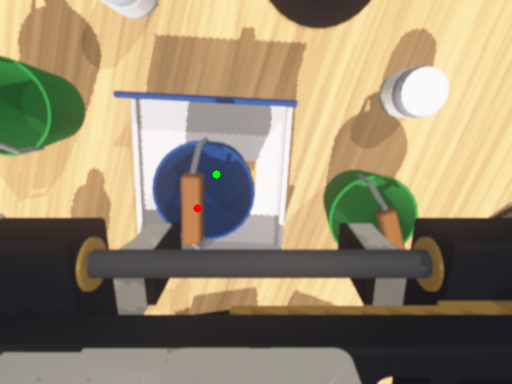

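The wrist view shows the wooden grip running from (191,174) to (192,244). The far rail runs from (115,94) to (296,103).

```bash
python3 - <<'E'
from h import *
f=grab_frame("wrist");f["T"]=np.load("w1.npy")
# top face edges of bar at z .213
a,b=ray(f,192,175,.213),ray(f,192,243,.213);d=b-a
print(a,b,np.linalg.norm(d),np.degrees(np.arctan2(d[1],d[0])),(a+b)/2)
p,q=ray(f,116,94,.104),ray(f,296,102,.104);d=p-q
print(p,q,np.linalg.norm(d),np.degrees(np.arctan2(d[1],d[0])))
t=np.radians(15.2);m=(p+q)/2;print("deck est",m+.107*np.array([-np.sin(t),np.cos(t),0]))
E
```

```text
[ 0.56958589 -0.03070796  0.213     ] [0.55256748 0.03467776 0.213     ] 0.06756418447047911 104.58908760694788 [0.56107668 0.0019849  0.213     ]
[ 0.6965498  -0.06849437  0.104     ] [ 0.4893583  -0.12580611  0.104     ] 0.21497197888380107 15.462104092701185
deck est [0.56489981 0.00610653 0.104     ]
```

>>> drive_tool(
  rows=[
    [[0.178,0.137,0],-0.02,1],
    [[0.178,0.137,0],-0.02,1],
    [[0.178,0.137,-0.15],-0.02,1],
    [[0.178,0.137,-0.3],-0.02,1],
    [[0.178,0.137,-0.4],-0.02,1],
    [[0.178,0.137,-0.48],-0.02,1],
    [[0.178,0.137,-0.48],-0.02,1],
    [[0.178,0.137,-0.48],-0.02,0],
    [[0.178,0.137,-0.48],-0.02,0],
    [[0.178,0.137,-0.48],-0.02,0],
    [[0.178,0.137,-0.48],-0.02,0],
    [[0.178,0.137,-0.48],-0.02,0],
  ],
  newtons=35,
)

```text
t: 4.55
eef_pos: [0.5613, 0.0019, 0.1853]
ee_rot: [-1.572, -0.0, 1.851]
force: [-0.2, -0.4, 0.0]
width: 0.053
```

>>> drive_tool(
  rows=[
    [[0,0,0],0,0],
    [[0,0,0],0,0],
    [[0,0,0.02],0,0],
    [[0,0,0.05],0,0],
    [[0,0,0.1],0,0],
  ],
)

```text
t: 5.05
eef_pos: [0.5602, 0.0018, 0.2142]
ee_rot: [-1.568, -0.0, 1.85]
force: [1.2, 1.3, -4.7]
width: 0.0192
```

>>> drive_tool(
  rows=[
    [[0,0,0.12],0,0],
    [[0,0,0.25],0,0],
    [[0,-0.05,0.29],0,0],
    [[-0.02,-0.15,0.29],0,0],
    [[-0.05,-0.27,0.29],0,0],
    [[-0.07,-0.39,0.29],0,0],
    [[-0.09,-0.51,0.29],0,0],
    [[-0.11,-0.63,0.29],0,0],
    [[-0.13,-0.74,0.29],0,0],
    [[-0.15,-0.84,0.29],0,0],
    [[-0.16,-0.91,0.29],0,0],
    [[-0.17,-0.95,0.29],0,0],
  ],
)

```text
t: 6.25
eef_pos: [0.5089, -0.2849, 0.3006]
ee_rot: [-1.569, -0.001, 1.849]
force: [0.6, 1.2, -4.2]
width: 0.0196
```

```bash
python3 - <<'E'
from h import *
s,f=wrist();print(s["eef_pos"],s["width"],s["force"])
b=grab_frame("top")
for n,F,z in (("mat",b,.004),("mat",f,.004)):
  for r in regions_of(F,n)[:2]:
    (u,v),_,_=cv2.fitEllipse(cv2.convexHull(np.argwhere(r["pixels"])[:,::-1].astype(np.float32)));print(n,r["confidence"],r["box"],ray(F,u,v,z))
cv2.imwrite("pics/m1.png",np.hstack([b["img"][150:260,280:420].repeat(3,0).repeat(3,1),cv2.resize(f["img"],(373,330))]))
E
```

```text
[ 0.50891296 -0.28488271  0.30058222] 0.01964170135614826 [ 0.6032135   1.19350617 -4.21004607]
mat 0.6 [334.0, 186.8, 381.8, 227.6] [ 0.50020975 -0.32430145  0.004     ]
mat 0.92 [202.4, 65.6, 330.7, 156.4] [ 0.51127403 -0.32894784  0.004     ]
```

View pics/m1.png

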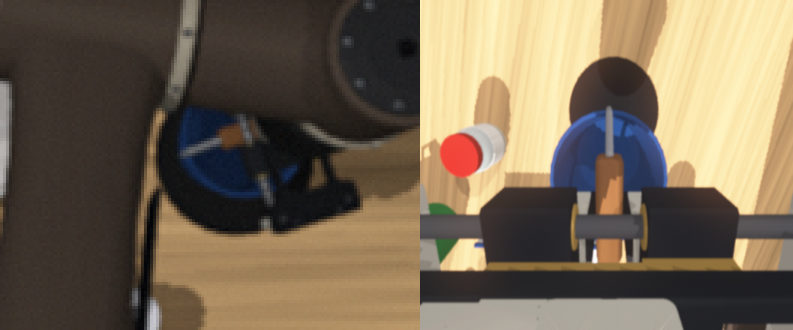

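>>> drive_tool(
  rows=[
    [[0,-0.08,0],0,0],
    [[0,-0.137,0],0,0],
    [[0,-0.137,-0.1],0,0],
    [[0,-0.137,-0.22],0,0],
    [[0,-0.137,-0.33],0,0],
    [[0,-0.137,-0.42],0,0],
    [[0,-0.137,-0.46],0,0],
    [[0,-0.137,-0.49],0,0],
    [[0,-0.137,-0.505],0,0],
    [[0,-0.137,-0.515],0,0],
    [[0,-0.137,-0.515],0,0],
  ],
)

```text
t: 7.55
eef_pos: [0.5148, -0.3274, 0.1577]
ee_rot: [-1.58, 0.012, 1.854]
force: [-10.1, 5.6, 44.4]
width: 0.0199
```

>>> drive_tool(
  rows=[
    [[0,0,0.04],0,0],
    [[0,0,0.06],0,0],
    [[0,0,0.06],0,0],
  ],
)

```text
t: 7.85
eef_pos: [0.5107, -0.3243, 0.166]
ee_rot: [-1.572, 0.001, 1.851]
force: [0.6, -1.2, -4.3]
width: 0.0197
```

```bash
python3 - <<'E'
from h import *
s,f=wrist();print(s["eef_pos"],s["width"],s["force"],s["moment"])
b=grab_frame("scene")
for p in ((.507,-.326,.004),): print(proj(b,p))
cv2.imwrite("pics/m2.png",np.hstack([cv2.resize(b["img"][170:340,110:290],None,fx=2.4,fy=2.4),cv2.resize(f["img"][:,100:],(364,408))]))
E
```

```text
[ 0.51074253 -0.32434455  0.16604247] 0.01973539261274258 [ 0.62746787 -1.21885763 -4.27094366] [-0.34770219  0.09253426  0.02914806]
[175.69324908 290.58374799]
```

View pics/m2.png

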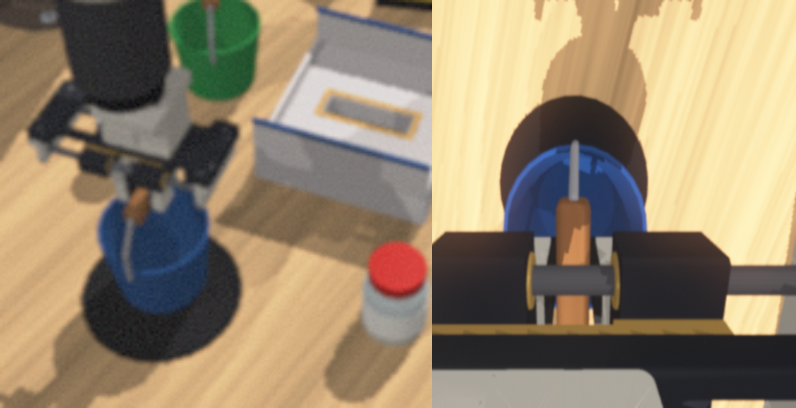

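>>> drive_tool(
  rows=[
    [[0,0,-0.015],0,0],
    [[0,0,-0.025],0,0],
    [[0,0,-0.025],0,0],
  ],
)

```text
t: 8.25
eef_pos: [0.5102, -0.3248, 0.1585]
ee_rot: [-1.57, 0.001, 1.851]
force: [-3.4, 3.0, 8.2]
width: 0.0195
```

>>> drive_tool(
  rows=[
    [[0,0,0],0,0],
    [[0,0,0],0,0],
    [[0,0,0],0,0],
  ],
  newtons=5,
)

```text
t: 8.55
eef_pos: [0.5104, -0.3247, 0.1584]
ee_rot: [-1.571, 0.001, 1.851]
force: [-1.9, 1.2, 7.0]
width: 0.0198
```

>>> drive_tool(
  rows=[
    [[0,0,-0.01],0,0],
    [[0,0,-0.01],0,0],
    [[0,0,-0.02],0,0],
    [[0,0,-0.02],0,0],
  ],
  newtons=3,
)

```text
t: 8.95
eef_pos: [0.5097, -0.3242, 0.151]
ee_rot: [-1.57, -0.0, 1.85]
force: [-1.0, 0.6, 2.3]
width: 0.0205
```

```bash
python3 - <<'E'
from h import *
s,f=wrist();print(s["eef_pos"],s["width"],s["force"],s["moment"])
b=grab_frame("scene")
# pail model overlay, upright on mat below the grip
im=cv2.resize(b["img"],None,fx=4,fy=4,interpolation=cv2.INTER_CUBIC)
for z,r in ((.004,.048),(.104,.06)):
    P=np.array([proj(b,(s["eef_pos"][0]+r*np.cos(a),s["eef_pos"][1]+r*np.sin(a),z)) for a in np.linspace(0,6.28,60)])
    cv2.polylines(im,[np.int32(P*4)],True,(0,255,255),1)
cv2.imwrite("pics/m3.png",im[720:1320,480:1080])
E
```

```text
[ 0.50974235 -0.32420581  0.1510437 ] 0.02047860710725309 [-0.99248616  0.60538082  2.34629642] [ 0.23833997  0.70516734 -0.00908923]
```

View pics/m3.png

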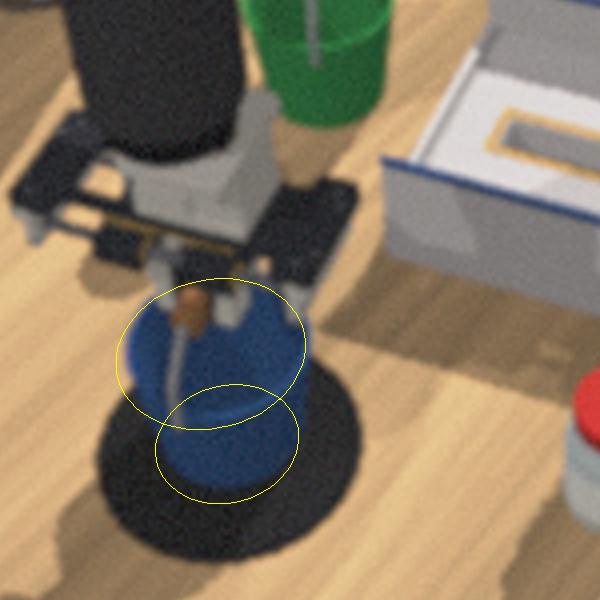

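The pail is nearly seated: its mouth and base lie close to the upright model outline.

>>> drive_tool(
  rows=[
    [[0,0,-0.01],0,0],
    [[0,0,-0.01],0,0],
    [[0,0,-0.02],0,0],
    [[0,0,-0.02],0,0],
    [[0,0,-0.02],0,0],
  ],
)

```text
t: 9.55
eef_pos: [0.5099, -0.3242, 0.1452]
ee_rot: [-1.57, -0.0, 1.85]
force: [-1.6, -0.0, 1.0]
width: 0.0198
```

>>> drive_tool(
  rows=[
    [[0,0,0],0,0.35],
    [[0,0,0],0,0.6],
    [[0,0,0],0,1],
    [[0,0,0],0,1],
    [[0,0,0],0,1],
    [[0,0,0],0,1],
    [[0,0,0.1],0,1],
    [[0,0,0.25],0,1],
    [[0,0,0.4],0,1],
    [[0,0,0.55],0,1],
    [[0,0,0.65],0,1],
  ],
)

```text
t: 10.65
eef_pos: [0.5105, -0.3247, 0.3446]
ee_rot: [-1.574, 0.003, 1.851]
force: [1.0, -0.4, 0.0]
width: 0.0872
```

```bash
python3 - <<'E'
from h import *
s,f=wrist();print(s["eef_pos"],s["width"],s["force"])
b=grab_frame("scene")
for r in regions_of(b,"mat")[:1]+regions_of(b,"pail")[:4]: print(r["confidence"],r["box"])
im=cv2.resize(b["img"],None,fx=4,fy=4,interpolation=cv2.INTER_CUBIC)
for z,r in ((.004,.048),(.104,.06)):
    P=np.array([proj(b,(s["eef_pos"][0]+r*np.cos(a),s["eef_pos"][1]+r*np.sin(a),z)) for a in np.linspace(0,6.28,60)])
    cv2.polylines(im,[np.int32(P*4)],True,(0,255,255),1)
# deck slot
np.save("slot.npy",b["img"]);cv2.imwrite("pics/m4.png",cv2.resize(im[650:1330,440:1240],(706,600)))
E
```

```text
[ 0.5105035  -0.32468136  0.34460353] 0.08717941554873086 [ 1.03999186 -0.41590924  0.01129105]
0.67 [144.3, 272.9, 210.2, 321.4]
0.89 [151.8, 238.8, 197.2, 301.2]
0.72 [316.0, 224.0, 367.0, 282.8]
0.65 [232.0, 97.3, 267.3, 145.5]
0.56 [187.8, 152.5, 220.4, 214.3]
```

View pics/m4.png

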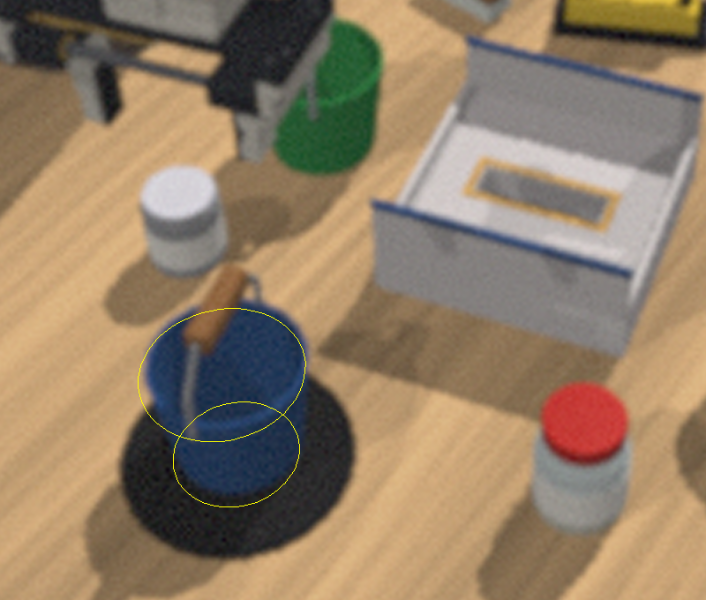

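Pail stands upright on the mat, near its centre. Slot frame corners are visible at crop (480,158), (620,192), (606,229) and (466,194). Next, the lamp.

>>> drive_tool(
  rows=[
    [[-0.17,0.97,0],-0.44,1],
    [[-0.17,0.97,0],-0.44,1],
    [[-0.17,0.97,0],-0.44,1],
    [[-0.17,0.97,0],-0.44,1],
    [[-0.17,0.97,0],-0.44,1],
    [[-0.17,0.97,0],-0.44,1],
    [[-0.17,0.97,0],-0.44,1],
  ],
)

```text
t: 11.55
eef_pos: [0.4576, -0.0307, 0.3393]
ee_rot: [-1.569, 0.0, 1.16]
force: [-0.4, -0.0, 0.9]
width: 0.0874
```

>>> drive_tool(
  rows=[
    [[-0.17,0.93,-0.1],-0.44,1],
    [[-0.17,0.93,-0.1],-0.44,1],
    [[-0.17,0.93,-0.1],-0.44,1],
    [[-0.17,0.93,-0.1],-0.44,1],
    [[-0.17,0.93,-0.1],-0.44,1],
    [[-0.17,0.93,-0.1],-0.44,1],
    [[-0.17,0.93,-0.1],-0.44,1],
    [[-0.17,0.93,-0.1],-0.44,1],
  ],
)

```text
t: 12.35
eef_pos: [0.4067, 0.2478, 0.3081]
ee_rot: [-1.572, 0.004, 0.471]
force: [0.4, -0.9, 0.6]
width: 0.0874
```

```bash
python3 - <<'E'
from h import *
s,f=wrist();print(s["eef_pos"],s["ee_rot"]);np.save("w2.npy",f["T"])
cv2.imwrite("pics/w2.png",cv2.resize(f["img"],None,fx=1.5,fy=1.5,interpolation=cv2.INTER_CUBIC))
for n in ("lamp","lamp_grip"):
  for r in regions_of(f,n)[:1]:
    (c,_,_)=cv2.minAreaRect(np.argwhere(r["pixels"])[:,::-1].astype(np.float32));print(n,r["confidence"],r["box"],c)
b=grab_frame("scene")
C=[(480,158),(620,192),(606,229),(466,194)]
P=[ray(b,(x*1.133+440)/4,(y*1.133+650)/4,.045) for x,y in C]
print("slot",np.mean(P,0))
for i in range(4): d=P[(i+1)%4]-P[i];print(np.linalg.norm(d),np.degrees(np.arctan2(d[1],d[0])))
E
```

```text
[0.40672365 0.2478214  0.30814441] [-1.57196101  0.00373535  0.47125369]
lamp 0.58 [243.9, 175.9, 276.7, 249.5] (262.5, 211.5)
lamp_grip 0.76 [249.3, 172.2, 274.5, 249.9] (262.5, 211.5)
slot [0.56826875 0.00719808 0.045     ]
0.12742799733181898 16.598609496953802
0.04537356953374931 -73.01511267710873
0.12486314865024356 -163.5117272941668
0.04522330782138939 110.23845017345289
```

View pics/w2.png

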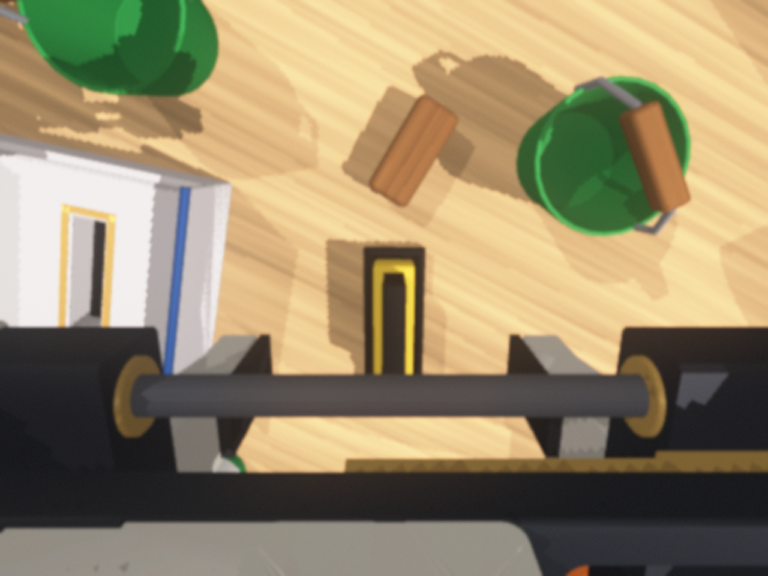

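The wrist camera looks back toward the base. The lamp is at (395,300) in the view and half hidden by the gripper, so I move 14 cm further out along its axis.

>>> drive_tool(
  rows=[
    [[0.42,0.21,0.1],0,1],
    [[0.42,0.21,0.1],0,1],
    [[0.42,0.21,0.1],0,1],
    [[0.42,0.21,0.1],0,1],
    [[0.42,0.21,0.1],0,1],
  ],
)

```text
t: 13.05
eef_pos: [0.5351, 0.3076, 0.3392]
ee_rot: [-1.571, 0.002, 0.466]
force: [-0.6, -1.1, -0.4]
width: 0.0876
```

```bash
python3 - <<'E'
from h import *
s,f=wrist();print(s["eef_pos"],s["ee_rot"]);np.save("w3.npy",f["T"])
cv2.imwrite("pics/w3.png",cv2.resize(f["img"][100:320,0:400],None,fx=2,fy=2,interpolation=cv2.INTER_CUBIC))
E
```

```text
[0.5350525  0.30764784 0.33917276] [-1.57143638  0.00219883  0.4657042 ]
```

View pics/w3.png

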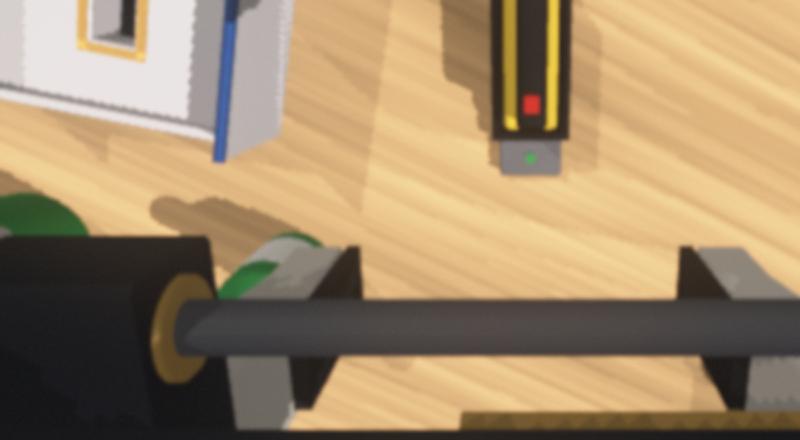

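```bash
python3 - <<'E'
from h import *
s,f=wrist();h=cv2.cvtColor(f["img"],cv2.COLOR_BGR2HSV)
m=((h[...,0]>22)&(h[...,0]<33)&(h[...,1]>170)&(h[...,2]>90)).astype(np.uint8)
m[:,:190]=0;m[:, 330:]=0;m[230:]=0
pts=np.argwhere(m)[:,::-1].astype(np.float32);print(len(pts),pts.min(0),pts.max(0))
W=np.array([ray(f,u,v,.038)[:2] for u,v in pts],np.float32)
c,wh,a=cv2.minAreaRect(W);print("lamp body",c,wh,a)
B=cv2.boxPoints((c,wh,a))
for i in range(2): d=B[i+1]-B[i];print(np.linalg.norm(d),np.degrees(np.arctan2(d[1],d[0])))
im=f["img"].copy()
for p in B: cv2.circle(im,tuple(int(round(x)) for x in proj(f,(*p,.038))),2,(255,0,255),-1)
cv2.circle(im,tuple(int(round(x)) for x in proj(f,(*c,.079))),2,(0,0,255),-1)
cv2.imwrite("pics/w4.png",cv2.resize(im[:260,0:340],None,fx=2.3,fy=2.3,interpolation=cv2.INTER_CUBIC))
E
```

```text
629 [253.  75.] [278. 164.]
lamp body (0.48381713032722473, 0.292482852935791) (0.1273404210805893, 0.03675277158617973) 26.425012588500977
0.036752746 -63.57499
0.12734045 26.425013
```

View pics/w4.png

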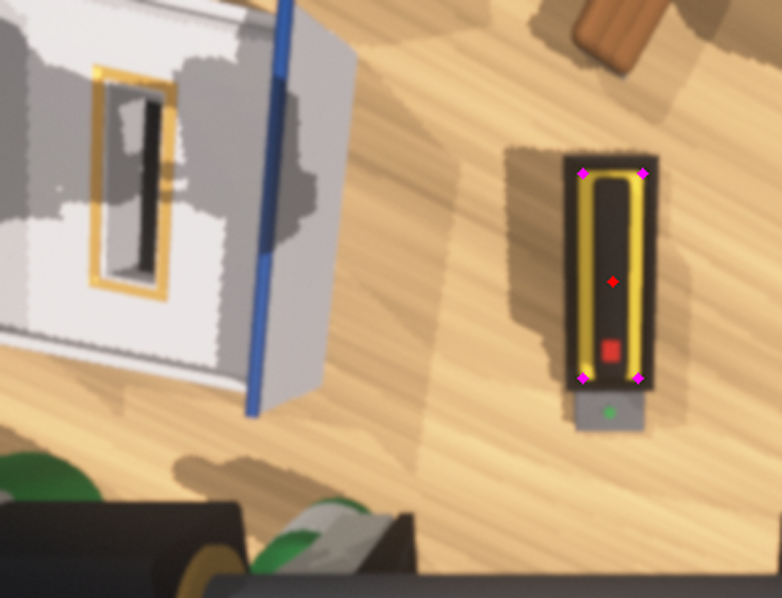

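The yellow body fit is 127 x 37 mm and its corners land on the body. The slot frame corners show at (98,66), (177,84), (166,300) and (90,285).

```bash
python3 - <<'E'
from h import *
f=grab_frame("wrist");f["T"]=np.load("w3.npy")
P=[ray(f,x/2.3,y/2.3,.045) for x,y in [(98,66),(177,84),(166,300),(90,285)]]
print(np.mean(P,0))
for i in range(4): d=P[(i+1)%4]-P[i];print(np.linalg.norm(d),np.degrees(np.arctan2(d[1],d[0])))
E
```

```text
[0.56665491 0.00845271 0.045     ]
0.04554875104023699 104.58202807498583
0.12718913225013226 14.785736099610443
0.04721689679724982 -74.62669459091424
0.12784613140698695 -165.96090092611766
```

>>> drive_tool(
  rows=[
    [[-0.17,-0.05,-0.15],0,1],
    [[-0.17,-0.05,-0.3],0,1],
    [[-0.17,-0.05,-0.45],0,1],
    [[-0.17,-0.05,-0.6],0,1],
    [[-0.17,-0.05,-0.7],0,1],
    [[-0.17,-0.05,-0.8],0,1],
    [[-0.17,-0.05,-0.87],0,1],
    [[-0.17,-0.05,-0.92],0,1],
    [[-0.17,-0.05,-0.96],0,1],
    [[-0.17,-0.05,-0.96],0,1],
  ],
)

```text
t: 14.2
eef_pos: [0.4821, 0.2929, 0.0519]
ee_rot: [-1.571, 0.001, 0.468]
force: [0.5, -0.0, -0.3]
width: 0.0879
```

>>> drive_tool(
  rows=[
    [[0.007,0,0],0,1],
    [[0.007,0,0],0,0],
    [[0.007,0,0],0,0],
    [[0.007,0,0],0,0],
    [[0.007,0,0],0,0],
    [[0.007,0,0],0,0],
    [[0.007,0,0],0,0],
    [[0.007,0,0],0,0],
    [[0.007,0,0],0,0],
    [[0.007,0,0.03],0,0],
    [[0.007,0,0.07],0,0],
  ],
  newtons=45,
)

```text
t: 15.3
eef_pos: [0.4846, 0.2932, 0.0735]
ee_rot: [-1.571, 0.002, 0.468]
force: [0.6, -0.3, -2.9]
width: 0.0213
```

>>> drive_tool(
  rows=[
    [[0,0,0.12],0,0],
    [[0,0,0.26],0,0],
    [[0,0,0.4],0,0],
    [[0.02,-0.06,0.45],0,0],
    [[0.05,-0.18,0.45],-0.02,0],
    [[0.09,-0.31,0.45],-0.04,0],
    [[0.13,-0.44,0.45],-0.06,0],
    [[0.17,-0.57,0.45],-0.08,0],
    [[0.21,-0.7,0.45],-0.1,0],
    [[0.24,-0.82,0.45],-0.12,0],
    [[0.265,-0.91,0.45],-0.13,0],
    [[0.275,-0.95,0.45],-0.13,0],
  ],
)

```text
t: 16.5
eef_pos: [0.5677, 0.0065, 0.2093]
ee_rot: [-1.571, -0.0, 0.261]
force: [-1.0, -0.2, -3.2]
width: 0.0215
```

>>> drive_tool(
  rows=[
    [[0,0,-0.03],0,0],
    [[0,0,-0.03],0,0],
  ],
)

```text
t: 16.7
eef_pos: [0.5666, 0.0089, 0.1985]
ee_rot: [-1.57, 0.002, 0.263]
force: [1.0, 0.6, -3.1]
width: 0.022
```

```bash
python3 - <<'E'
from h import *
s,f=wrist();print(s["eef_pos"],s["ee_rot"],s["width"],s["force"],s["moment"])
b=grab_frame("scene");im=cv2.resize(b["img"],None,fx=4,fy=4,interpolation=cv2.INTER_CUBIC)
# expected lamp box, level, under TCP
x,y,z=s["eef_pos"];t=s["ee_rot"][2];z0=z-.046
for zz in (z0,z0+.032):
    P=[proj(b,(x+a*np.cos(t)-c*np.sin(t),y+a*np.sin(t)+c*np.cos(t),zz))*4 for a,c in ((.065,.02),(.065,-.02),(-.065,-.02),(-.065,.02))]
    cv2.polylines(im,[np.int32(P)],True,(255,0,255),1)
cv2.imwrite("pics/e1.png",np.hstack([im[580:1060,820:1240],cv2.resize(f["img"][:,100:400],(375,480))]))
E
```

```text
[0.56664651 0.0089286  0.1985024 ] [-1.57004871  0.00177125  0.26334275] 0.02200923242917568 [ 1.01503138  0.5592949  -3.1075121 ] [ 0.01809748  0.09988877 -0.01579912]
```

View pics/e1.png

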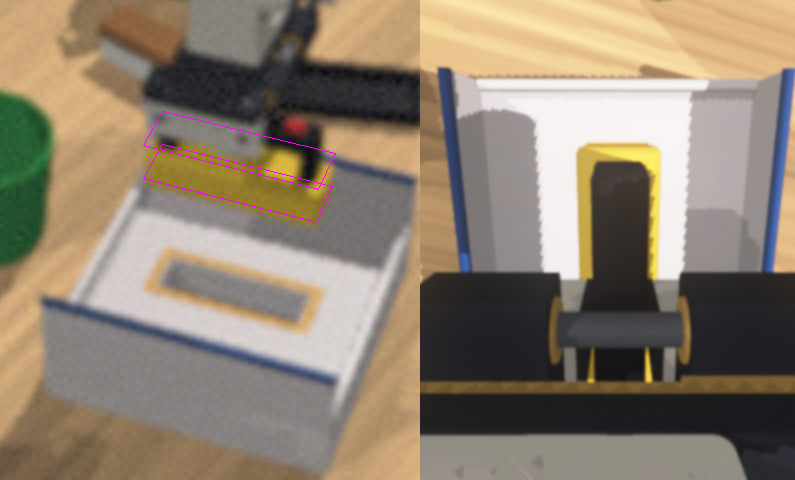

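The lamp is held level and its outline matches the expected box over the slot. Lowering it.

>>> drive_tool(
  rows=[
    [[0,0,-0.06],0,0],
    [[0,0,-0.13],0,0],
    [[0,0,-0.19],0,0],
    [[0,0,-0.24],0,0],
    [[0,0,-0.27],0,0],
    [[0,0,-0.285],0,0],
    [[0,0,-0.285],0,0],
    [[0,0,-0.285],0,0],
    [[0,0,-0.285],0,0],
  ],
)

```text
t: 17.7
eef_pos: [0.5682, 0.0089, 0.1149]
ee_rot: [-1.571, -0.001, 0.264]
force: [0.6, 0.5, -3.0]
width: 0.0216
```

```bash
python3 - <<'E'
from h import *
s,f=wrist();print(s["eef_pos"],s["ee_rot"],s["width"],s["force"])
b=grab_frame("scene");im=cv2.resize(b["img"],None,fx=4,fy=4,interpolation=cv2.INTER_CUBIC)
x,y,z=.567,.008,.065;t=.263
for zz in (z,z+.032):
    P=[proj(b,(x+a*np.cos(t)-c*np.sin(t),y+a*np.sin(t)+c*np.cos(t),zz))*4 for a,c in ((.065,.02),(.065,-.02),(-.065,-.02),(-.065,.02))]
    cv2.polylines(im,[np.int32(P)],True,(255,0,255),1)
P=[proj(b,(x+a*np.cos(t)-c*np.sin(t),y+a*np.sin(t)+c*np.cos(t),.045))*4 for a,c in ((.065,.0245),(.065,-.0245),(-.065,-.0245),(-.065,.0245))]
cv2.polylines(im,[np.int32(P)],True,(0,255,0),1)
cv2.imwrite("pics/e2.png",np.hstack([im[700:1060,820:1220],cv2.resize(im[860:1300,540:940],(327,360))]))
E
```

```text
[0.5681597  0.00893757 0.11489823] [-1.57083490e+00 -1.39434495e-03  2.64214677e-01] 0.021616248868647308 [ 0.58980739  0.50914663 -2.96889063]
```

View pics/e2.png

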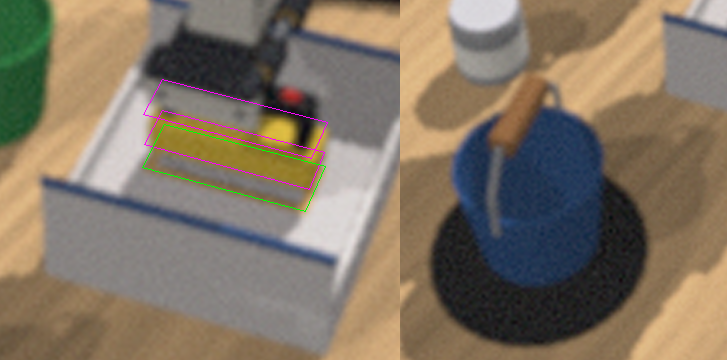

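```bash
python3 -c "
from h import *
s=get_state();print(s['t'],s['eef_pos'],s['width'],s['force'],np.abs(s['qd']).max());print(job_done())"
```

```text
17.8 [0.56802837 0.00883115 0.11472703] 0.021865066997516835 [-0.39418575  0.04922548 -3.59114442] 0.0037908364471528127
the job is handed in; nothing more can be done
None
```

I handed the job in at 17.8 s with the pail on the mat and the lamp held over the drain slot; the station reports no verdict.

**Pail:** I lifted it off the deck, set it on the mat and let go. By the pictures it stands upright, roughly 1 cm from the mat's centre.

**Lamp:** I took it from its cradle, carried it over the guard and now hold it over the slot.
- **Height:** the underside is about 20–24 mm above the deck.
- **Centring:** within a few mm of the slot's centre, which two cameras placed 2 mm apart.
- **Yaw:** 0.264 rad, against a slot estimate of about 15° (0.262 rad).
- **Grip:** the lamp hangs free in the fingers (wrist force about −3 N, fingers 22 mm apart). It looks level.

**What went wrong or disagreed:**
- **Pail tilt:** the pail hung tilted, so its first set-down touched about 12 mm early and pushed back with 44 N at the wrist. I raised it, loosened the grip and lowered it again so that it seated flat.
- **Lamp position:** the overhead and wrist cameras placed the lamp up to 1 cm apart. I trusted the wrist camera, and the grasp bore it out.
- **Bystanders:** I saw no sign of them moving, but I did not measure the bottle, jar, tin and brush again at the end.

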